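# Roll the bottle up into the label reader and start it

### The arm

A 6-joint arm with a two-finger parallel gripper is mounted at the origin on the work surface. World frame = base frame: x ahead of the robot, y to its left, z up, the work surface at z = 0. Lengths are in m, angles in rad, forces in N, time in s.
With the tool pointing down it reaches from about 0.35 to 0.725 m from the base axis. Payload 4.3 kg.
Tool frame: the origin (TCP) lies between the finger pads; the fingertips stand 17 mm ahead of it and the grasp point (between the pads) lies 2 mm behind it; z points along the fingers, y is the line along which they close (so a half turn about z gives the same grasp; the last joint's range is limited). The gripper opens to 85 mm and grips with 20 to 120 N. Pads are 22 mm wide; open, the fingers measure 114 mm over their backs; the gripper's body (76 mm by 85 mm) begins 54 mm behind the grasp point. The pads swing forward as they close: fully open they stand 13 mm farther back than shut.
Start: joints at [-0.11, 0.377, 0.081, 1.274, 0, 1.46], TCP at [0.575, 0, 0.209] pointing down, gripper open.
Joint ranges: [-2.72, 2.72], [-0.84, 1.66], [-1.02, 1.22], [-1.77, 2.12], [-1.37, 1.28], [-3.14, 3.14]. Speed limits (rad/s): [2.57, 2.57, 3.14, 3.14, 3.14, 3.14].

### API

Orientations are given as a unit quaternion [x, y, z, w].
In Python, from cell import manip gives the robot as it stands.
- The arm moves only by the tool jog_arm, never from a script. Its argument "motion" is a list of rows, each an object of numbers: "tx", "ty", "tz": the shift along the world's x, y, z in m; "yaw": the turn about the world's z in rad; "gripper": the finger opening in m, from 0 to 0.0854. In form: [{"tx": .., "ty": .., "tz": .., "yaw": .., "gripper": ..}, ...]. A call has 1 to 5 rows; each row is the pose to reach, as a shift and turn from the pose commanded when the call began; what a row does not reach only later rows make up. A row lasts 1/12 s, in which the tool goes at most 41.7 mm and 7.16 degrees, less where a joint would pass 70% of its speed; a pose out of reach is approached as far as the arm can. A call with a gripper value outside its range is refused whole. The fingers move at their own pace and stop on an object; "squeeze" is the grip in N (left out, the last holds). Time passes only in rows, so rows that repeat a pose let the fingers close. It gives the time, the measured TCP pose, the force, the opening and the grip force at its end, in the units of the state.
- manip.get_obs(): the state, without advancing time (a new reading comes with each control period).
- manip.get_image(name): name is "scene" or "side" or "wrist"; returns a dict with "frame" (384x512x3 uint8, blue, green, red), "vertical_fov" (degrees; the focal length in pixels is half the picture's height over the tangent of half this angle, whatever the lens; pixels are square), "cx", "cy" (the principal point, pixels), "xyz" and "orientation" of the camera in the world. Camera axes: x right, y down, z forward; pixel columns grow to the right and rows downward; lengths in m; the calibration is good to about 2 mm. A picture is of the moment at which its call begins. There is no depth.
- manip.hand_in(): hands the job in; it is judged then, once.
Trained networks look in the newest picture that a camera, given by its name, has taken for a name from the list of things; names that differ only in an ending like _2 or _b are one class to them, and where a whole thing is asked for, a point or a joint stands for the part that bears it (a point fixed in the world has none). Each returns a list of dicts, best first, with "score" (0 to 1); they miss things now and then, are a little off and sometimes report something else, mostly with a low value. They report only what shows in the picture. A call takes as long as a camera call. They do not tell look-alikes from the thing itself.
- manip.find_in(camera, query): "box" ([left, top, width, height] in pixels, round what is visible of it).
The state is a dict: "time": time; "joints": joint angles; "qd": joint speeds; "tau": joint torques, N m; "tcp_pos": TCP position; "ee_rot": TCP orientation; "contact_force": force on the tool from outside, world axes, zero at the start; "ft_torque": the same for the moment, N m; "width": finger opening in m; "gripper_force": force on a finger pad.
Only numpy, scipy, OpenCV 4.12 (cv2) and the standard library are available. Lean on these libraries where they do the work, as an engineer would, in place of code of your own. Each camera call takes 0.05 s, during which the arm holds its last target. There are 200 camera calls.

### The job

Gently push the lying brown bottle up the ramp of the label reader with the fingers, without lifting it and without letting it run loose on the ramp, until it drops into the seat at the end stop and lies there by itself. Only then press the start key on the small pod beside the ramp all the way down, and let go. Leave the other things on the bench where they are.

Things in the scene. Friction and masses are not known exactly. Their poses are not given: they have to be found in the camera images.
- bottle_mid (a point): the task's bottle: amber glass, paper label, blue cap, lying on its side across the ramp's foot, resting against a kerb. It rolls on a plain cylinder 70 mm in diameter and 95 mm long; this point is on its axis, half-way along that cylinder, 35 mm above the ramp. Towards +y of the ramp follow shoulder, neck and cap (51 mm across), ending 90 mm from this point. 200 to 340 g. On the slope it rolls back by itself as soon as it is not held
- bottle: the same bottle, same origin; its y axis is its long axis, towards the cap; x and z turn with it as it rolls
- seat (a point): seat at the top of the ramp: at home the bottle's axis passes within 3 mm of this point. Axes are the ramp's: x up along the slope (7 degrees above level), y across to the left seen from the foot, z square to the slope. The seat's floor lies at z = -35 mm, 5 mm lower than the slope, and the step keeps the bottle in. The bottle starts at about x = -189, y = -21, z = +5 mm
- crest (a point): upper end of the slope, on its surface and centre line, where it steps 5 mm down into the seat; x = -18, z = -30 mm from the seat. The slope is smooth bare metal, flat, 200 mm long. The lane is 152 mm wide between side rails that stand 20 mm above the slope. Same axes as the seat. The whole ramp is fixed to the bench
- foot (a point): lower end of the slope, on its surface (16 mm above the bench) and centre line; x = -218, z = -30 mm from the seat. A kerb 6 mm thick and 8 mm high stands here across the lane on the slope side and carries the waiting bottle. Same axes as the seat
- stop (a point): middle of the lower face of the end stop, an upright steel plate across the lane, 45 mm higher than the slope; x = +36.5 mm from the seat, so 1 to 2 mm clear of a bottle at home. Behind it is the white reader housing, its top 105 mm above the bench. Same axes as the seat
- start_top (a point): centre of the top of the start key, a round grey push button 26 mm across, the only one on its pod (white box 130 x 90 x 40 mm, fixed, on the left or right of the ramp, with a dark plate on its far end). Its travel is 6 mm straight down against a spring; about 4 N presses it fully
- start (a joint): travel of the start key: 0 up, 0.006 m fully down
- rack: flat green micro-tube rack, 130 x 90 x 22 mm with a few small tubes standing up to 40 mm high; it stands on the other side of the ramp from the start key. Loose bystander. Origin: centre of its underside
- upright_bottle: clear glass bottle with blue cap, standing upright, 71 mm across, 139 mm high. Loose bystander. Origin: centre of its underside
- beaker: glass beaker, 70 mm across, 85 mm high. Loose bystander. Origin: centre of its underside
- tip_box: blue box with clear lid, 120 x 85 x 65 mm. Loose bystander. Origin: centre of its underside
- spare_cap: spare bottle cap lying flat on the bench, 51 mm across, 27 mm high. Loose bystander. Origin: centre of its underside
- pipette: hand pipette lying on the bench, about 250 mm long, 28 mm thick. Loose bystander. Origin: on the bench under its handle
Things that resemble listed ones, but are neither listed nor needed, are in the scene too. Leave any turquoise or yellow look-alike of the bottle alone.

How it is judged:
On the way, in this order (a step that is already met when the one before it is completed fails the run):
1. the bottle is half-way up the ramp (x of bottle_mid in the frame of seat above -0.1 m).
2. the bottle lies home in the seat at the stop, at rest, not touched by the robot (x of bottle_mid in the frame of seat between -0.005 and 0.006 m and z of bottle_mid in the frame of seat between -0.004 and 0.003 m and angle between the y axis of bottle and the y axis of seat, either way round below 0.08 rad and linear speed of bottle below 0.02 m/s and contact force between each of the arm, the fingers and bottle below 0.05 N), for 0.2 s.
3. the start key is pressed down (value of joint start above 0.0045 m), for 0.05 s.
At the end, for the whole second after the job is handed in: The bottle lies by itself in the seat, across the ramp within 0.08 rad, its axis within 5 mm of the seat point along the slope and down in the seat within 3 mm, at rest; the start key was pressed at least 4.5 mm after that and is up again (x of bottle_mid in the frame of seat between -0.005 and 0.006 m and z of bottle_mid in the frame of seat between -0.004 and 0.003 m and angle between the y axis of bottle and the y axis of seat, either way round below 0.08 rad and linear speed of bottle below 0.02 m/s and value of joint start below 0.002 m); the robot touches nothing.
It fails at once if the bottle is lifted more than 12 mm off the ramp, or leaves it (z of bottle_mid in the frame of seat above 0.017 m or x of bottle_mid in the frame of seat below -0.2 m or z of bottle_mid in the frame of seat below -0.02 m or y of bottle_mid in the frame of seat above 0.06 m or y of bottle_mid in the frame of seat below -0.06 m).
It fails at once if the glass bottle is pressed with more than 40 N (contact force between the fingers and bottle above 40 N).
It fails at once if the bottle runs loose on the slope (faster than 0.2 m/s with nothing of the robot touching it) (x of bottle_mid in the frame of seat below -0.025 m and linear speed of bottle above 0.2 m/s and contact force between each of the arm, the fingers and bottle below 0.01 N).
It fails at once if the start key is pressed before the bottle is home (value of joint start above 0.003 m and x of bottle_mid in the frame of seat below -0.008 m).
It fails at once if another thing on the bench is moved by more than 30 mm (distance of any of rack, upright_bottle, beaker, tip_box, spare_cap, pipette from where it was at the start of the episode above 0.03 m).
It also fails if it takes over 54 s, if anything falls off the work surface, if the arm or the gripper's body presses on something with over 40 N, if the wrist force passes 120 N, or if a joint passes its speed limit or range.

## Working session

There is one attempt and no reset: what is moved stays moved. The work goes in short steps, Python scripts to look and compute and a tool call to move; the robot and the scene stay as the last step left them, time stands still between calls to the robot, and variables do not carry over. Pictures are saved under pics/ and viewed, at most 10 in all, crops included, and the job is handed in when it is done.

Besides the shell and the picture viewer there is one more tool, called after "Call:" as name(argument=value, ...) on one line, values as JSON. jog_arm: Moves the arm, as the interface text tells. Its arguments: {"type":"object","properties":{"motion":{"type":"array"},"squeeze":{"type":"number"}},"required":["motion"]}

```bash
ls; mkdir -p pics; cat > h.py <<'E'
import numpy as np, cv2
from scipy.spatial.transform import Rotation as R
from cell import manip
def cam(n):
    d=manip.get_image(n); f=d["frame"].shape[0]/2/np.tan(np.radians(d["vertical_fov"])/2)
    return dict(f=f,c=np.array([d["cx"],d["cy"]]),p=np.array(d["xyz"]),R=R.from_quat(d["orientation"]).as_matrix(),im=d["frame"])
def ray(c,uv):
    v=c["R"]@np.r_[(np.array(uv)-c["c"])/c["f"],1]; return v/np.linalg.norm(v)
def onz(c,uv,z):
    r=ray(c,uv); return c["p"]+r*(z-c["p"][2])/r[2]
def proj(c,P):
    q=(np.atleast_2d(P)-c["p"])@c["R"]; return q[:,:2]/q[:,2:]*c["f"]+c["c"]
def tri(c1,u1,c2,u2):
    A=[];b=[]
    for c,u in((c1,u1),(c2,u2)):
        r=ray(c,u);M=np.eye(3)-np.outer(r,r);A.append(M);b.append(M@c["p"])
    return np.linalg.lstsq(np.vstack(A),np.hstack(b),rcond=None)[0]
E
python3 - <<'E'
from h import *
ims=[]
for n in("scene","side","wrist"):
    c=cam(n);print(n,c["p"].round(3),c["R"][:,2].round(2),round(c["f"]))
    cv2.imwrite(f"pics/{n}0.png",c["im"])
    for q in("bottle","start","rack","upright_bottle","beaker","tip_box","spare_cap","pipette"):
        print(q,[(np.round(d["box"]).astype(int).tolist(),round(d["score"],2)) for d in manip.find_in(n,q)][:4])
    ims.append(c["im"])
E
```

```text
pics
scene [ 0.796 -0.463  0.971] [-0.27  0.43 -0.86] 389
bottle [([159, 173, 46, 49], 0.9), ([92, 212, 49, 52], 0.86), ([237, 141, 35, 56], 0.85), ([251, 234, 33, 60], 0.64)]
start []
rack [([160, 256, 61, 55], 0.97), ([235, 142, 34, 53], 0.61)]
upright_bottle [([358, 92, 31, 46], 0.85)]
beaker [([215, 329, 32, 38], 0.72)]
tip_box [([309, 76, 46, 39], 0.91)]
spare_cap [([253, 102, 16, 17], 0.69)]
pipette [([113, 316, 90, 57], 0.95)]
side [0.343 1.122 0.774] [ 0.12 -0.85 -0.51] 456
bottle [([298, 174, 26, 39], 0.97), ([255, 193, 27, 44], 0.86), ([317, 151, 43, 32], 0.77)]
start [([214, 132, 23, 31], 0.46)]
rack [([249, 160, 40, 19], 0.67)]
upright_bottle [([135, 265, 39, 61], 0.93)]
beaker [([240, 144, 64, 9], 0.65), ([214, 138, 24, 26], 0.64), ([246, 272, 12, 7], 0.41)]
tip_box [([192, 304, 63, 51], 0.93)]
spare_cap [([296, 276, 22, 24], 0.69)]
pipette [([238, 143, 68, 14], 0.8), ([179, 198, 103, 51], 0.73)]
wrist [0.575 0.081 0.375] [-0.   -0.32 -0.95] 314
bottle [([83, 20, 104, 162], 0.87), ([251, 234, 100, 112], 0.68), ([19, 193, 83, 122], 0.67), ([69, 378, 21, 5], 0.48)]
start []
rack [([152, 326, 92, 46], 0.86)]
upright_bottle []
beaker [([81, 21, 106, 163], 0.42)]
tip_box []
spare_cap []
pipette []
```

```bash
python3 - <<'E'
import cv2,numpy as np
a=cv2.imread("pics/scene0.png");cv2.imwrite("pics/s1.png",cv2.resize(a,(800,600),interpolation=cv2.INTER_CUBIC))
b=cv2.imread("pics/wrist0.png");cv2.imwrite("pics/w1.png",cv2.resize(b,(800,600)))
E
```

```text
(no output)
```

View pics/s1.png

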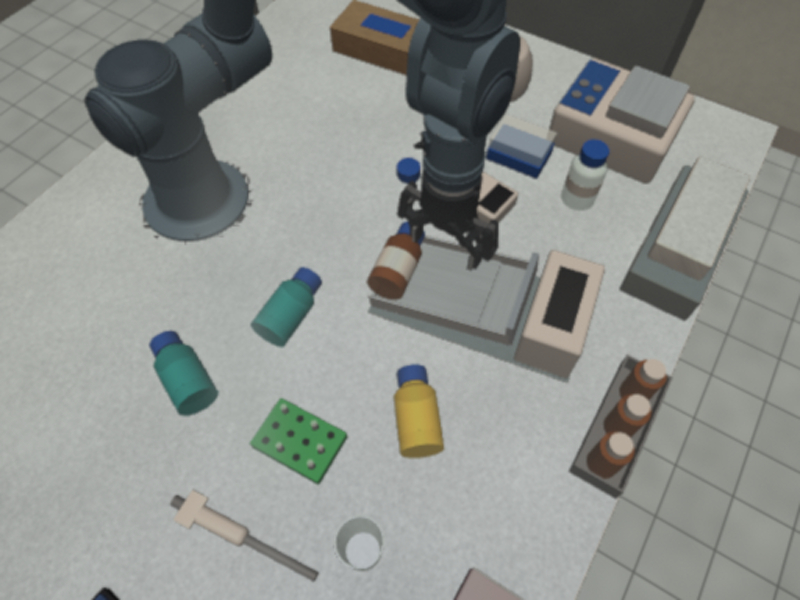

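View pics/w1.png

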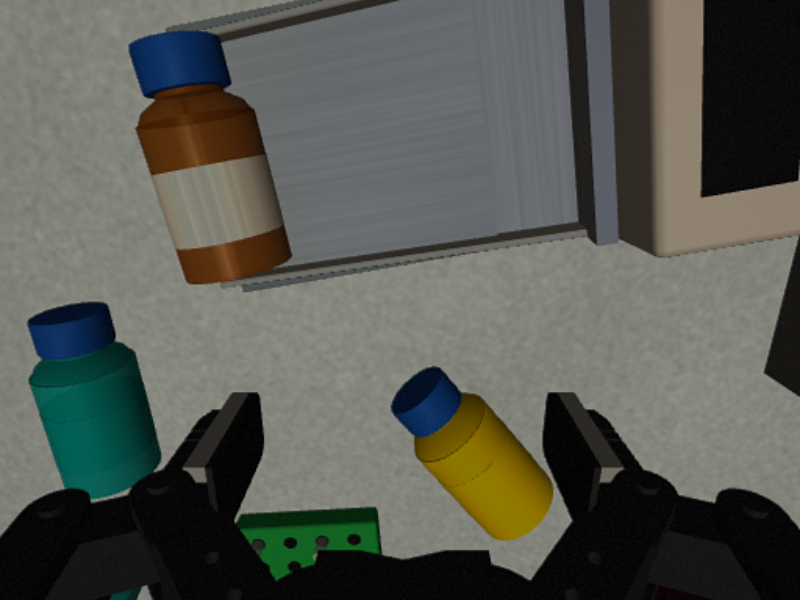

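View pics/side0.png

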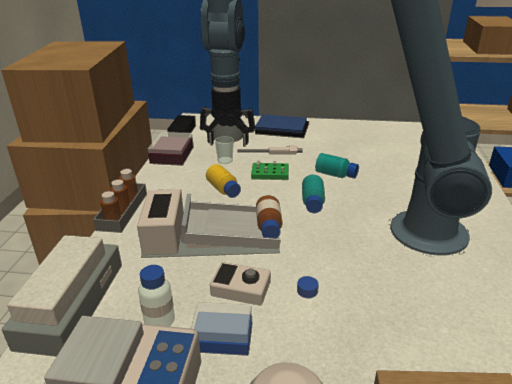

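The task's bottle is the amber one at the ramp foot, scene (252,168) and wrist (131,102). The look-alikes are the teal bottles at scene (182,195) and (117,238), the yellow one at (267,263), and the amber vials in the tray at (405,270). The pod with its key is at side (240,282), key at about (251,276). Next I'll swing the wrist for a close view over the ramp.

Call:
jog_arm(motion=[{"tx": -0.02,"ty": 0.03,"tz": 0.03,"yaw": 0.12},{"tx": -0.04,"ty": 0.06,"tz": 0.06,"yaw": 0.24},{"tx": -0.06,"ty": 0.09,"tz": 0.08,"yaw": 0.36},{"tx": -0.08,"ty": 0.12,"tz": 0.1,"yaw": 0.48},{"tx": -0.1,"ty": 0.14,"tz": 0.1,"yaw": 0.6}])

```text
invalid input at $.motion[0]: expected keys tx, ty, tz, yaw, gripper
```

Call:
jog_arm(motion=[{"yaw": 0.12},{"yaw": 0.24},{"yaw": 0.36},{"yaw": 0.48},{"yaw": 0.6}])

```text
invalid input at $.motion[0]: expected keys tx, ty, tz, yaw, gripper
```

Call:
jog_arm(motion=[{"yaw": 0.12,"gripper": 0.045},{"yaw": 0.24,"gripper": 0.045},{"yaw": 0.36,"gripper": 0.045},{"yaw": 0.48,"gripper": 0.045},{"yaw": 0.52,"gripper": 0.045}])

```text
invalid input at $.motion[0]: expected keys tx, ty, tz, yaw, gripper
```

```bash
python3 - <<'E'
from h import *
o=manip.get_obs();print(o["time"],np.round(o["tcp_pos"],3),np.round(R.from_quat(o["ee_rot"]).as_matrix(),3),np.round(o["joints"],2))
c=cam("wrist");print(c["p"].round(3),c["R"].round(2))
np.savez("w2.npz",**c)
cv2.imwrite("pics/w2.png",cv2.resize(c["im"],(800,600),interpolation=cv2.INTER_CUBIC))
E
```

```text
1.35 [ 0.575 -0.     0.209] [[-0.  1.  0.]
 [ 1.  0. -0.]
 [-0.  0. -1.]] [-0.11  0.38  0.08  1.27  0.    1.46]
[0.575 0.081 0.375] [[ 1.    0.   -0.  ]
 [ 0.   -0.95 -0.32]
 [-0.    0.32 -0.95]]
```

View pics/w2.png

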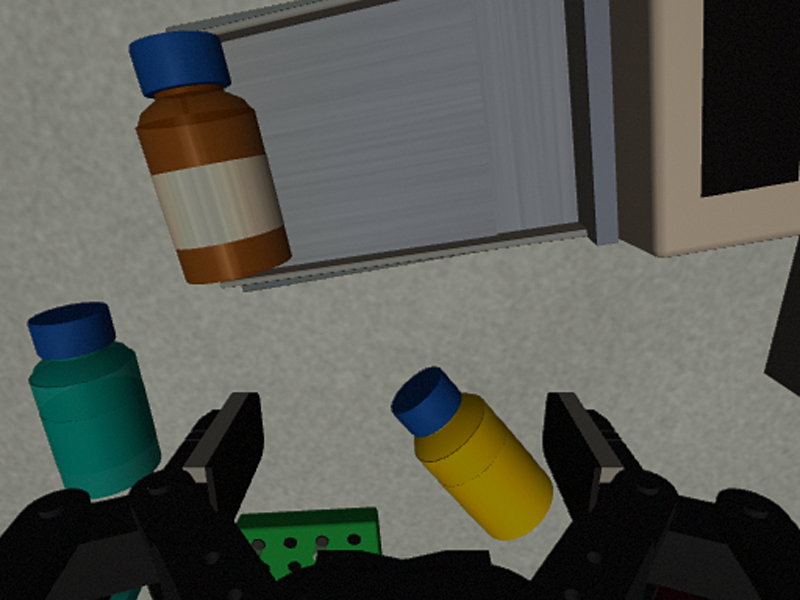

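The wrist view hasn't changed, because every row needs all five keys and the moves were refused. I'm resending them in full.

Call:
jog_arm(motion=[{"tx": -0.02,"ty": 0.03,"tz": 0.03,"yaw": 0.12,"gripper": 0.045},{"tx": -0.04,"ty": 0.06,"tz": 0.06,"yaw": 0.24,"gripper": 0.045},{"tx": -0.06,"ty": 0.09,"tz": 0.08,"yaw": 0.36,"gripper": 0.045},{"tx": -0.08,"ty": 0.12,"tz": 0.1,"yaw": 0.48,"gripper": 0.045},{"tx": -0.1,"ty": 0.14,"tz": 0.1,"yaw": 0.6,"gripper": 0.045}])

```text
time: 1.82
tcp_pos: [0.476, 0.1416, 0.3123]
ee_rot: [0.464, 0.886, 0.002, 0.002]
contact_force: [0.5, 0.7, -0.4]
width: 0.0445
gripper_force: 0.0
```

Call:
jog_arm(motion=[{"tx": 0,"ty": 0,"tz": 0,"yaw": 0.12,"gripper": 0.045},{"tx": 0,"ty": 0,"tz": 0,"yaw": 0.24,"gripper": 0.045},{"tx": 0,"ty": 0,"tz": 0,"yaw": 0.36,"gripper": 0.045},{"tx": 0,"ty": 0,"tz": 0,"yaw": 0.48,"gripper": 0.045},{"tx": 0,"ty": 0,"tz": 0,"yaw": 0.6,"gripper": 0.045}])

```text
time: 2.23
tcp_pos: [0.4749, 0.1402, 0.309]
ee_rot: [0.181, 0.983, 0.0, 0.0]
contact_force: [0.4, -0.7, -0.7]
width: 0.0447
gripper_force: 0.0
```

Call:
jog_arm(motion=[{"tx": 0,"ty": 0,"tz": 0,"yaw": 0.12,"gripper": 0.045},{"tx": 0,"ty": 0,"tz": 0,"yaw": 0.24,"gripper": 0.045},{"tx": 0,"ty": 0,"tz": 0,"yaw": 0.36,"gripper": 0.045},{"tx": 0,"ty": 0,"tz": 0,"yaw": 0.48,"gripper": 0.045},{"tx": 0,"ty": 0,"tz": 0,"yaw": 0.52,"gripper": 0.045}])

```text
time: 2.65
tcp_pos: [0.475, 0.14, 0.3089]
ee_rot: [-0.077, 0.997, 0.0, 0.0]
contact_force: [-0.7, -1.3, 0.6]
width: 0.0452
gripper_force: 0.0
```

```bash
python3 - <<'E'
from h import *
c=cam("wrist");print(c["p"].round(3),c["R"].round(2))
o=manip.get_obs();print(o["time"],np.round(o["tcp_pos"],3),np.round(R.from_quat(o["ee_rot"]).as_matrix(),3),np.round(o["joints"],2),o["width"])
np.savez("w2.npz",**c)
cv2.imwrite("pics/w3.png",cv2.resize(c["im"],(800,600),interpolation=cv2.INTER_CUBIC))
E
```

```text
[0.394 0.127 0.475] [[-0.15  0.94  0.31]
 [ 0.99  0.15  0.05]
 [-0.    0.32 -0.95]]
2.7 [0.475 0.14  0.309] [[-0.988 -0.152  0.   ]
 [-0.152  0.988  0.   ]
 [-0.     0.    -1.   ]] [0.16 0.21 0.1  1.47 0.   0.01] 0.045304409232327654
```

View pics/w3.png

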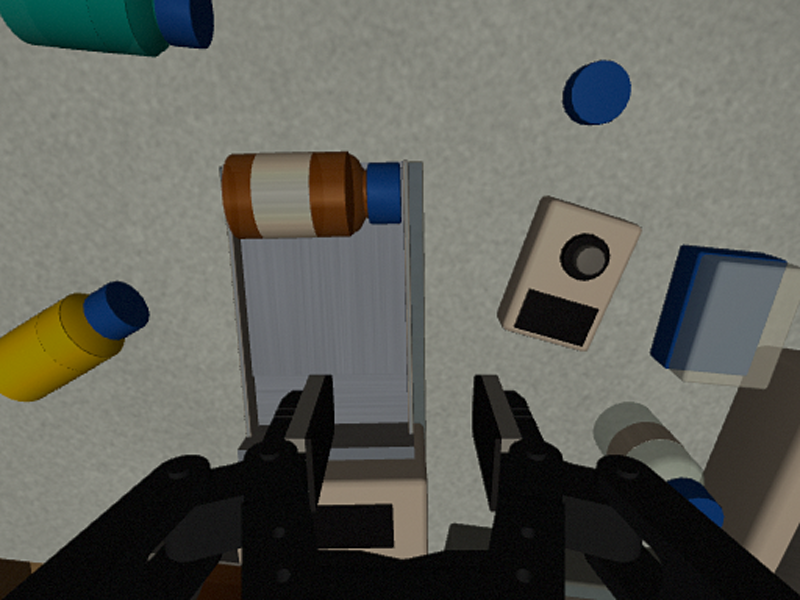

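The view now shows the whole ramp (scaled pixels): bottle from (222,153) to (402,238), stop base near row 425, stop top edge near row 447, right rail base from (245,250) to (257,425). The key top is at (592,261). I'll fit the ramp pose and the key from these.

```bash
cat > fit.py <<'E'
from h import *
from scipy.optimize import least_squares
c=dict(np.load("w2.npz")); s=512/800
def T(p):
    return R.from_euler("ZY",[p[2],-np.radians(7)]).as_matrix(), np.array([p[0],p[1],0.0723])
def W(p,q): M,t=T(p); return np.atleast_2d(q)@M.T/1000+t
# line ends in ramp mm, pixel points (view)
L=[([[36.5,-76,-35],[36.5,76,-35]],[(265,425),(340,424),(400,422)]),
   ([[36.5,-76,15],[36.5,76,15]],[(250,449),(350,447),(405,446)]),
   ([[-218,-76,-30],[-18,-76,-30]],[(245,260),(250,330),(256,415)]),
   ([[-218,76,-10],[-18,76,-10]],[(404,250),(406,300),(408,360)])]
def res(p):
    r=[]
    for ln,pts in L:
        a,b=proj(c,W(p,ln)); d=(b-a)/np.linalg.norm(b-a); n=np.array([-d[1],d[0]])
        r+=[(np.array(q)*s-a)@n for q in pts]
    return r
f=least_squares(res,[0.62,0.14,0.15]); p=f.x
if __name__=="__main__":
    print(p.round(4),np.round(f.fun,1))
    M,t=T(p)
    # bottle silhouette prediction in view px
    th=np.linspace(0,2*np.pi,60)
    for bx in(-189,):
        for y,r in((-68.5,35),(26.5,35),(69,25.5)):
            q=proj(c,W(p,np.c_[bx+r*np.cos(th),0*th+y,5+r*np.sin(th)]))/s
            print(y,q.min(0).round(),q.max(0).round())
    print("foot/rail end",(proj(c,W(p,[[-218,76,-10],[-218,-76,-10],[-18,0,-30]]))/s).round())
    for z in(.045,.05): print("key",onz(c,(592*s,261*s),z).round(4))
    for a in(-240,-189,-100,-46,0): print(a,W(p,[a,-21,5 if a<-20 else 0]).round(4))
E
python3 fit.py; python3 - <<'E'
from h import *
c=cam("side");cv2.imwrite("pics/side2.png",cv2.resize(c["im"][220:340,120:330],(800,457),interpolation=cv2.INTER_CUBIC));np.savez("side.npz",**c)
E
```

```text
[0.6403 0.0943 0.1758] [ 0.2  0.5 -0.  -0.2 -0.3 -0.2 -1.  -0.3  0.5  0.8  0.2 -0.3]
-68.5 [217. 155.] [247. 240.]
26.5 [340. 153.] [350. 238.]
69 [395. 163.] [397. 225.]
foot/rail end [[403. 160.]
 [228. 164.]
 [331. 374.]]
key [0.4751 0.3125 0.045 ]
key [0.4741 0.3103 0.05  ]
-240 [[0.4088 0.0318 0.048 ]]
-189 [[0.4587 0.0407 0.0542]]
-100 [[0.5457 0.0561 0.0651]]
-46 [[0.5984 0.0655 0.0717]]
0 [[0.644  0.0736 0.0723]]
```

View pics/side2.png

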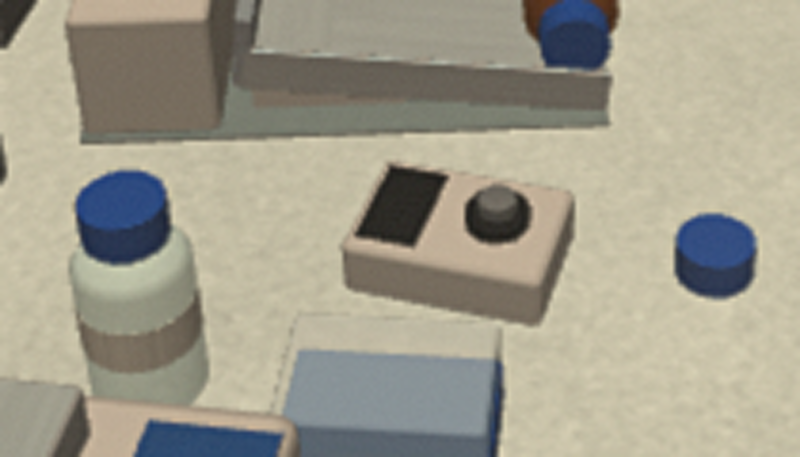

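Call:
jog_arm(motion=[{"tx": -0.022,"ty": -0.03,"tz": 0.0,"yaw": 0.024,"gripper": 0.045},{"tx": -0.045,"ty": -0.06,"tz": -0.01,"yaw": 0.024,"gripper": 0.045},{"tx": -0.067,"ty": -0.09,"tz": -0.02,"yaw": 0.024,"gripper": 0.045},{"tx": -0.085,"ty": -0.111,"tz": -0.04,"yaw": 0.024,"gripper": 0.045},{"tx": -0.085,"ty": -0.111,"tz": -0.08,"yaw": 0.024,"gripper": 0.045}])

```text
time: 3.17
tcp_pos: [0.3902, 0.0262, 0.2317]
ee_rot: [-0.084, 0.996, -0.001, 0.003]
contact_force: [0.5, -0.0, -0.1]
width: 0.045
gripper_force: 0.0
```

Call:
jog_arm(motion=[{"tx": 0,"ty": 0,"tz": -0.035,"yaw": 0,"gripper": 0.045},{"tx": 0,"ty": 0,"tz": -0.07,"yaw": 0,"gripper": 0.045},{"tx": 0,"ty": 0,"tz": -0.1,"yaw": 0,"gripper": 0.045},{"tx": 0,"ty": 0,"tz": -0.12,"yaw": 0,"gripper": 0.045},{"tx": 0,"ty": 0,"tz": -0.12,"yaw": 0,"gripper": 0.045}])

```text
time: 3.58
tcp_pos: [0.3861, 0.0293, 0.1052]
ee_rot: [-0.086, 0.996, 0.001, -0.004]
contact_force: [-0.5, 0.6, -0.1]
width: 0.045
gripper_force: 0.0
```

```bash
python3 - <<'E'
from fit import *
k=tri(c,(592*s,261*s),dict(np.load("side.npz")),(250.5,272));print("key",k.round(4))
w=cam("wrist");o=manip.get_obs();M,t=T(p);x=np.array(o["tcp_pos"]);Q=R.from_quat(o["ee_rot"]).as_matrix()
print(o["time"],x.round(4),((x-t)@M*1000).round(1),np.arctan2(-Q[0,1],Q[1,1])-p[2],o["contact_force"],o["width"])
cv2.imwrite("pics/w4.png",w["im"])
E
```

```text
key [0.4722 0.3049 0.0627]
3.6333 [0.3877 0.0292 0.1073] [-253.9  -19.9   66.5] -0.003699161318731714 [0.22889138 0.15728936 0.43378321] 0.04498649865220347
```

View pics/w4.png

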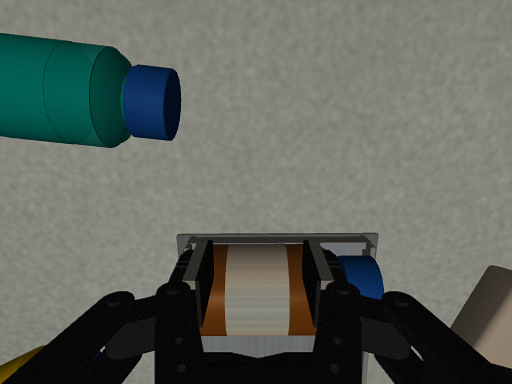

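Call:
jog_arm(motion=[{"tx": 0,"ty": 0,"tz": -0.02,"yaw": 0,"gripper": 0.045},{"tx": 0,"ty": 0,"tz": -0.04,"yaw": 0,"gripper": 0.045},{"tx": 0,"ty": 0,"tz": -0.057,"yaw": 0,"gripper": 0.045},{"tx": 0.005,"ty": 0.001,"tz": -0.057,"yaw": 0,"gripper": 0.045},{"tx": 0.01,"ty": 0.002,"tz": -0.057,"yaw": 0,"gripper": 0.045}])

```text
time: 4.05
tcp_pos: [0.4009, 0.0311, 0.0529]
ee_rot: [-0.086, 0.996, 0.0, 0.0]
contact_force: [0.7, -0.4, 0.9]
width: 0.0449
gripper_force: 0.0
```

Call:
jog_arm(motion=[{"tx": 0.003,"ty": 0.0005,"tz": 0.0,"yaw": 0,"gripper": 0.045},{"tx": 0.006,"ty": 0.001,"tz": 0.0005,"yaw": 0,"gripper": 0.045},{"tx": 0.009,"ty": 0.0016,"tz": 0.001,"yaw": 0,"gripper": 0.045},{"tx": 0.012,"ty": 0.002,"tz": 0.0015,"yaw": 0,"gripper": 0.045},{"tx": 0.015,"ty": 0.0026,"tz": 0.0018,"yaw": 0,"gripper": 0.045}])

```text
time: 4.47
tcp_pos: [0.4159, 0.0336, 0.0542]
ee_rot: [-0.086, 0.996, -0.0, 0.001]
contact_force: [-0.4, -0.6, -0.2]
width: 0.0447
gripper_force: 0.0
```

```bash
cat > st.py <<'E'
from fit import *
w=cam("wrist");o=manip.get_obs();M,t=T(p);x=np.array(o["tcp_pos"])
print(o["time"],x.round(4),((x-t)@M*1000).round(1),np.round(o["contact_force"],2),[(np.round(d["box"]).tolist(),round(d["score"],2)) for d in manip.find_in("wrist","bottle")])
import sys
cv2.imwrite(f"pics/{sys.argv[1]}.png",w["im"])
E
python3 st.py w5
```

```text
4.5167 [0.4165 0.0337 0.0542] [-231.4  -20.5   10.2] [-0.06 -0.54  0.29] [([3.0, 0.0, 156.0, 109.0], 0.83), ([2.0, 359.0, 23.0, 25.0], 0.7), ([165.0, 228.0, 245.0, 152.0], 0.46)]
```

View pics/w5.png

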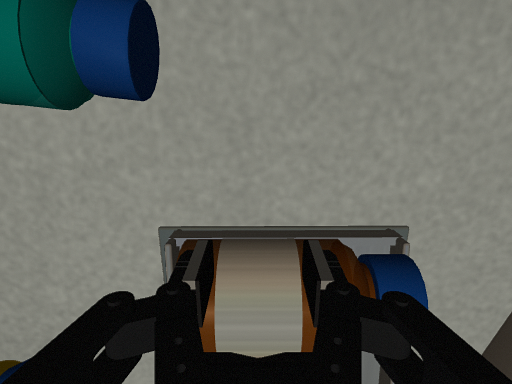

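```bash
python3 - <<'E'
from fit import *
w=cam("wrist");o=manip.get_obs();x=np.array(o["tcp_pos"]);Q=R.from_quat(o["ee_rot"]).as_matrix();print(w["c"])
for z in(-.01,0,.017):
  for a in(-.011,0.011): print(z,a,[proj(w,x+Q@np.array([a,b,z])).round()[0].tolist() for b in(-.0225,.0225)])
c2=w;th=np.linspace(0,6.28,50)
for bx in(-189,-180):
  q=proj(w,W(p,np.c_[bx+35*np.cos(th),0*th-40,5+35*np.sin(th)]));print(bx,q.min(0).round(),q.max(0).round())
E
```

```text
[257.59187588 190.57087732]
-0.01 -0.011 [[218.0, 258.0], [298.0, 258.0]]
-0.01 0.011 [[216.0, 223.0], [299.0, 223.0]]
0 -0.011 [[220.0, 250.0], [296.0, 250.0]]
0 0.011 [[219.0, 215.0], [297.0, 215.0]]
0.017 -0.011 [[223.0, 237.0], [293.0, 237.0]]
0.017 0.011 [[222.0, 205.0], [294.0, 205.0]]
-189 [220. 240.] [231. 360.]
-180 [220. 253.] [232. 374.]
```

Call:
jog_arm(motion=[{"tx": 0.003,"ty": 0.0005,"tz": 0.0004,"yaw": 0,"gripper": 0.045},{"tx": 0.006,"ty": 0.001,"tz": 0.0008,"yaw": 0,"gripper": 0.045},{"tx": 0.009,"ty": 0.0016,"tz": 0.0012,"yaw": 0,"gripper": 0.045},{"tx": 0.012,"ty": 0.002,"tz": 0.0015,"yaw": 0,"gripper": 0.045},{"tx": 0.015,"ty": 0.0026,"tz": 0.0018,"yaw": 0,"gripper": 0.045}])

```text
time: 5.03
tcp_pos: [0.4295, 0.0361, 0.0559]
ee_rot: [-0.087, 0.996, -0.0, -0.001]
contact_force: [-7.5, -1.2, 17.4]
width: 0.045
gripper_force: 9.0
```

```bash
python3 st.py w6
```

```text
5.0833 [0.4302 0.0362 0.0563] [-217.3  -20.5   10.6] [-5.530e+00 -1.000e-02  1.174e+01] [([172.0, 216.0, 257.0, 125.0], 0.87), ([0.0, 0.0, 160.0, 83.0], 0.82), ([2.0, 338.0, 44.0, 46.0], 0.7)]
```

View pics/w6.png

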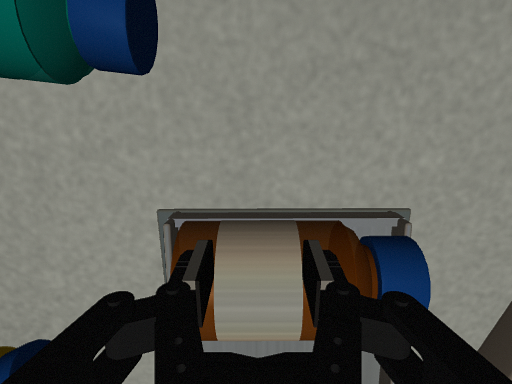

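The upward force of 12–17 N with no bottle movement means the tips are riding on top of the bottle, so they sit higher than I assumed. I'm backing off first, then measuring the real tip height.

Call:
jog_arm(motion=[{"tx": 0,"ty": 0,"tz": 0.008,"yaw": 0,"gripper": 0.045},{"tx": -0.01,"ty": -0.002,"tz": 0.008,"yaw": 0,"gripper": 0.045},{"tx": -0.025,"ty": -0.0045,"tz": 0.005,"yaw": 0,"gripper": 0.045},{"tx": -0.042,"ty": -0.0075,"tz": 0.0,"yaw": 0,"gripper": 0.045},{"tx": -0.042,"ty": -0.0075,"tz": -0.006,"yaw": 0,"gripper": 0.045}])

```text
time: 5.55
tcp_pos: [0.3839, 0.0286, 0.0488]
ee_rot: [-0.086, 0.996, 0.0, -0.002]
contact_force: [-1.2, 0.3, -0.0]
width: 0.0448
gripper_force: 0.0
```

```bash
python3 - <<'E'
from fit import *
M,t=T(p)
for n in("scene","side"):
  w=cam(n);o=manip.get_obs();x=np.array(o["tcp_pos"]);Q=R.from_quat(o["ee_rot"]).as_matrix()
  g=cv2.cvtColor(w["im"],cv2.COLOR_BGR2GRAY)
  cv2.imwrite(f"pics/raw_{n}.png",w["im"])
  print(n,x.round(4),((x-t)@M*1000).round(1),np.round(o["contact_force"],1))
  for b in(-.027,.027):
    print(b,[(int(z*1000),int(g[int(round(v)),int(round(u))])) for z in np.arange(-.07,.03,.006) for u,v in proj(w,x+Q@np.array([0,b,z]))])
E
```

```text
scene [0.3852 0.0287 0.048 ] [-263.7  -19.9    7.9] [-0.5 -0.6 -0.5]
-0.027 [(-70, 51), (-64, 48), (-57, 48), (-51, 47), (-45, 45), (-39, 46), (-33, 51), (-27, 52), (-21, 129), (-15, 169), (-9, 174), (-3, 175), (2, 175), (8, 171), (14, 171), (20, 170), (26, 170)]
0.027 [(-70, 45), (-64, 45), (-57, 45), (-51, 44), (-45, 43), (-39, 42), (-33, 43), (-27, 48), (-21, 79), (-15, 134), (-9, 174), (-3, 175), (2, 176), (8, 176), (14, 174), (20, 172), (26, 171)]
side [0.3867 0.0287 0.0487] [-262.1  -20.2    8.4] [0.4 0.1 0. ]
-0.027 [(-70, 39), (-64, 34), (-57, 32), (-51, 39), (-45, 35), (-39, 37), (-33, 35), (-27, 36), (-21, 47), (-15, 68), (-9, 69), (-3, 54), (2, 50), (8, 107), (14, 197), (20, 198), (26, 194)]
0.027 [(-70, 45), (-64, 46), (-57, 36), (-51, 41), (-45, 43), (-39, 37), (-33, 35), (-27, 100), (-21, 197), (-15, 200), (-9, 191), (-3, 196), (2, 194), (8, 192), (14, 191), (20, 192), (26, 195)]
```

The scene and side cameras both confirm it: the real tips sit about 24 mm above the reported TCP. I'll lower by 34 mm, so the tips are at about z=0.038, and then push along the slope.

Call:
jog_arm(motion=[{"tx": 0,"ty": 0,"tz": -0.012,"yaw": 0,"gripper": 0.045},{"tx": 0,"ty": 0,"tz": -0.024,"yaw": 0,"gripper": 0.045},{"tx": 0,"ty": 0,"tz": -0.034,"yaw": 0,"gripper": 0.045},{"tx": 0.007,"ty": 0.001,"tz": -0.034,"yaw": 0,"gripper": 0.045},{"tx": 0.014,"ty": 0.0025,"tz": -0.034,"yaw": 0,"gripper": 0.045}])

```text
time: 6.07
tcp_pos: [0.4027, 0.0313, 0.0153]
ee_rot: [-0.086, 0.996, 0.0, -0.0]
contact_force: [1.0, -0.4, 0.3]
width: 0.0453
gripper_force: 0.0
```

Call:
jog_arm(motion=[{"tx": 0.004,"ty": 0.0007,"tz": 0.0005,"yaw": 0,"gripper": 0.045},{"tx": 0.008,"ty": 0.0014,"tz": 0.001,"yaw": 0,"gripper": 0.045},{"tx": 0.012,"ty": 0.002,"tz": 0.0015,"yaw": 0,"gripper": 0.045},{"tx": 0.016,"ty": 0.0028,"tz": 0.002,"yaw": 0,"gripper": 0.045},{"tx": 0.02,"ty": 0.0035,"tz": 0.0025,"yaw": 0,"gripper": 0.045}])

```text
time: 6.48
tcp_pos: [0.4224, 0.0348, 0.0182]
ee_rot: [-0.086, 0.996, -0.0, -0.0]
contact_force: [-1.4, -0.2, 0.6]
width: 0.0446
gripper_force: 0.5
```

```bash
cat > tr.py <<'E'
from fit import *
# label edge along bottle is stable: find bottle axis position from scene+side boxes near predicted
M,t=T(p)
o=manip.get_obs();x=np.array(o["tcp_pos"]);print(o["time"],((x-t)@M*1000).round(1),x.round(4),np.round(o["contact_force"],1),round(o["gripper_force"],1))
th=np.linspace(0,2*np.pi,40)
for n in("scene","side"):
    w=cam(n)
    m=cv2.inRange(cv2.cvtColor(w["im"],cv2.COLOR_BGR2HSV),(3,110,40),(15,255,255))
    best=[]
    for bx in np.arange(-195,6,2.):
        pts=np.vstack([W(p,np.c_[bx+35*np.cos(th),0*th+y,(5 if bx<-18 else 0)+35*np.sin(th)]) for y in(-66,-50,-8,26)])
        h=cv2.convexHull(proj(w,pts).astype(np.float32)).astype(np.int32)
        k=np.zeros_like(m);cv2.fillConvexPoly(k,h,255)
        best.append(((m[k>0]>0).mean(),bx))
    b=max(best);print(n,b[1],round(b[0],2))
E
python3 tr.py
```

```text
6.4833 [-229.9  -20.5  -26.3] [0.4224 0.0348 0.0182] [-1.4 -0.2  0.6] 0.5
scene -173.0 0.27
side -179.0 0.41
```

The bottle is moving with light force, 0.5 N at the fingers. I'll keep pushing at about 70 mm/s.

Call:
jog_arm(motion=[{"tx": 0.0059,"ty": 0.001,"tz": 0.0007,"yaw": 0,"gripper": 0.045},{"tx": 0.0117,"ty": 0.0021,"tz": 0.0015,"yaw": 0,"gripper": 0.045},{"tx": 0.0176,"ty": 0.0031,"tz": 0.0022,"yaw": 0,"gripper": 0.045},{"tx": 0.0234,"ty": 0.0042,"tz": 0.0029,"yaw": 0,"gripper": 0.045},{"tx": 0.0293,"ty": 0.0052,"tz": 0.0037,"yaw": 0,"gripper": 0.045}])

```text
time: 7.0
tcp_pos: [0.4522, 0.04, 0.0218]
ee_rot: [-0.087, 0.996, 0.0, 0.0]
contact_force: [-1.1, -0.3, 0.4]
width: 0.0452
gripper_force: 0.5
```

```bash
python3 tr.py
```

```text
7.0 [-199.4  -20.5  -26.4] [0.4522 0.04   0.0218] [-1.1 -0.3  0.4] 0.5
scene -145.0 0.28
side -143.0 0.4
```

Call:
jog_arm(motion=[{"tx": 0.0059,"ty": 0.001,"tz": 0.0007,"yaw": 0,"gripper": 0.045},{"tx": 0.0117,"ty": 0.0021,"tz": 0.0015,"yaw": 0,"gripper": 0.045},{"tx": 0.0176,"ty": 0.0031,"tz": 0.0022,"yaw": 0,"gripper": 0.045},{"tx": 0.0234,"ty": 0.0042,"tz": 0.0029,"yaw": 0,"gripper": 0.045},{"tx": 0.0293,"ty": 0.0052,"tz": 0.0037,"yaw": 0,"gripper": 0.045}])

```text
time: 7.52
tcp_pos: [0.4813, 0.0452, 0.0254]
ee_rot: [-0.087, 0.996, 0.0, 0.0]
contact_force: [-1.5, -0.1, -0.2]
width: 0.0451
gripper_force: 0.5
```

Call:
jog_arm(motion=[{"tx": 0.0059,"ty": 0.001,"tz": 0.0007,"yaw": 0,"gripper": 0.045},{"tx": 0.0117,"ty": 0.0021,"tz": 0.0015,"yaw": 0,"gripper": 0.045},{"tx": 0.0176,"ty": 0.0031,"tz": 0.0022,"yaw": 0,"gripper": 0.045},{"tx": 0.0234,"ty": 0.0042,"tz": 0.0029,"yaw": 0,"gripper": 0.045},{"tx": 0.0293,"ty": 0.0052,"tz": 0.0037,"yaw": 0,"gripper": 0.045}])

```text
time: 7.93
tcp_pos: [0.5105, 0.0504, 0.0291]
ee_rot: [-0.086, 0.996, 0.0, -0.0]
contact_force: [-1.8, -0.9, 0.6]
width: 0.0454
gripper_force: 0.5
```

Call:
jog_arm(motion=[{"tx": 0.0059,"ty": 0.001,"tz": 0.0007,"yaw": 0,"gripper": 0.045},{"tx": 0.0117,"ty": 0.0021,"tz": 0.0015,"yaw": 0,"gripper": 0.045},{"tx": 0.0176,"ty": 0.0031,"tz": 0.0022,"yaw": 0,"gripper": 0.045},{"tx": 0.0234,"ty": 0.0042,"tz": 0.0029,"yaw": 0,"gripper": 0.045},{"tx": 0.0293,"ty": 0.0052,"tz": 0.0037,"yaw": 0,"gripper": 0.045}])

```text
time: 8.35
tcp_pos: [0.5398, 0.0556, 0.0328]
ee_rot: [-0.086, 0.996, 0.0, -0.0]
contact_force: [-1.8, -0.3, 0.6]
width: 0.0452
gripper_force: 0.5
```

```bash
python3 tr.py
```

```text
8.35 [-109.8  -20.5  -26.4] [0.5398 0.0556 0.0328] [-1.8 -0.3  0.6] 0.5
scene -55.0 0.3
side -57.0 0.41
```

Call:
jog_arm(motion=[{"tx": 0.0059,"ty": 0.001,"tz": 0.0007,"yaw": 0,"gripper": 0.045},{"tx": 0.0117,"ty": 0.0021,"tz": 0.0015,"yaw": 0,"gripper": 0.045},{"tx": 0.0176,"ty": 0.0031,"tz": 0.0022,"yaw": 0,"gripper": 0.045},{"tx": 0.0225,"ty": 0.004,"tz": 0.0028,"yaw": 0,"gripper": 0.045},{"tx": 0.0265,"ty": 0.0047,"tz": 0.0033,"yaw": 0,"gripper": 0.045}])

```text
time: 8.87
tcp_pos: [0.5667, 0.0603, 0.0362]
ee_rot: [-0.087, 0.996, 0.0, 0.0]
contact_force: [-0.6, -1.2, 1.0]
width: 0.0451
gripper_force: 0.4
```

Call:
jog_arm(motion=[{"tx": 0.003,"ty": 0.0005,"tz": 0.0004,"yaw": 0,"gripper": 0.045},{"tx": 0.006,"ty": 0.0011,"tz": 0.0007,"yaw": 0,"gripper": 0.045},{"tx": 0.009,"ty": 0.0016,"tz": 0.0011,"yaw": 0,"gripper": 0.045},{"tx": 0.012,"ty": 0.0021,"tz": 0.0015,"yaw": 0,"gripper": 0.045},{"tx": 0.0145,"ty": 0.0026,"tz": 0.0018,"yaw": 0,"gripper": 0.045}])

```text
time: 9.28
tcp_pos: [0.5805, 0.0628, 0.0379]
ee_rot: [-0.087, 0.996, 0.0, -0.0]
contact_force: [-0.4, -0.5, 0.8]
width: 0.0452
gripper_force: 0.4
```

```bash
python3 tr.py
```

```text
9.2833 [-68.1 -20.5 -26.3] [0.5805 0.0628 0.0379] [-0.4 -0.5  0.8] 0.4
scene -19.0 0.3
side -19.0 0.4
```

Call:
jog_arm(motion=[{"tx": 0.002,"ty": 0.0004,"tz": 0.0002,"yaw": 0,"gripper": 0.045},{"tx": 0.004,"ty": 0.0007,"tz": 0.0005,"yaw": 0,"gripper": 0.045},{"tx": 0.006,"ty": 0.0011,"tz": 0.0007,"yaw": 0,"gripper": 0.045},{"tx": 0.008,"ty": 0.0014,"tz": 0.001,"yaw": 0,"gripper": 0.045},{"tx": 0.01,"ty": 0.0018,"tz": 0.0012,"yaw": 0,"gripper": 0.045}])

```text
time: 9.8
tcp_pos: [0.5907, 0.0646, 0.0391]
ee_rot: [-0.086, 0.996, 0.0, 0.0]
contact_force: [0.0, -0.3, -0.0]
width: 0.0447
gripper_force: 0.0
```

```bash
python3 tr.py
```

```text
9.8 [-57.7 -20.5 -26.3] [0.5907 0.0646 0.0391] [ 0.  -0.3 -0. ] 0.0
scene 5.0 0.3
side 1.0 0.41
```

Finger force has gone to zero and both cameras put the bottle at x≈0, so it has dropped into the seat. I'll retreat, rise and close the fingers.

Call:
jog_arm(motion=[{"tx": -0.01,"ty": -0.002,"tz": -0.001,"yaw": 0,"gripper": 0.045},{"tx": -0.03,"ty": -0.005,"tz": -0.003,"yaw": 0,"gripper": 0.045},{"tx": -0.05,"ty": -0.009,"tz": 0.01,"yaw": 0,"gripper": 0.045},{"tx": -0.06,"ty": -0.01,"tz": 0.04,"yaw": 0,"gripper": 0.02},{"tx": -0.07,"ty": -0.01,"tz": 0.08,"yaw": 0,"gripper": 0.0}])

```text
time: 10.32
tcp_pos: [0.5157, 0.0544, 0.1167]
ee_rot: [-0.086, 0.996, 0.0, -0.004]
contact_force: [1.0, -0.4, 0.2]
width: 0.0217
gripper_force: 0.0
```

Call:
jog_arm(motion=[{"tx": -0.02,"ty": 0.01,"tz": 0.04,"yaw": 0,"gripper": 0.0},{"tx": -0.035,"ty": 0.03,"tz": 0.075,"yaw": 0,"gripper": 0.0},{"tx": -0.04,"ty": 0.05,"tz": 0.11,"yaw": 0,"gripper": 0.0},{"tx": -0.04,"ty": 0.07,"tz": 0.13,"yaw": 0,"gripper": 0.0},{"tx": -0.04,"ty": 0.07,"tz": 0.13,"yaw": 0,"gripper": 0.0}])

```text
time: 10.73
tcp_pos: [0.4827, 0.1279, 0.2551]
ee_rot: [-0.088, 0.996, 0.001, 0.005]
contact_force: [0.6, 0.3, 0.0]
width: -0.0001
gripper_force: 0.0
```

```bash
python3 tr.py; python3 - <<'E'
from fit import *
w=cam("wrist");o=manip.get_obs();x=np.array(o["tcp_pos"]);Q=R.from_quat(o["ee_rot"]).as_matrix();print(o["width"])
im=w["im"].copy()
for z in(-.03,-.024,-.018,-.012):
  q=proj(w,x+Q@np.array([0,0,z]))[0];print(z,q.round())
for P in([.4722,.3049,.0627],[.4741,.3103,.05]): print(proj(w,P).round())
cv2.imwrite("pics/w7.png",cv2.resize(im,(800,600)))
E
```

```text
10.7333 [-125.9   60.6  199.7] [0.4827 0.1279 0.2551] [0.6 0.3 0. ] 0.0
scene -1.0 0.28
side 1.0 0.41
-0.00027158038078249153
-0.03 [257. 258.]
-0.024 [257. 252.]
-0.018 [257. 246.]
-0.012 [257. 241.]
[[410. 179.]]
[[409. 179.]]
```

View pics/w7.png

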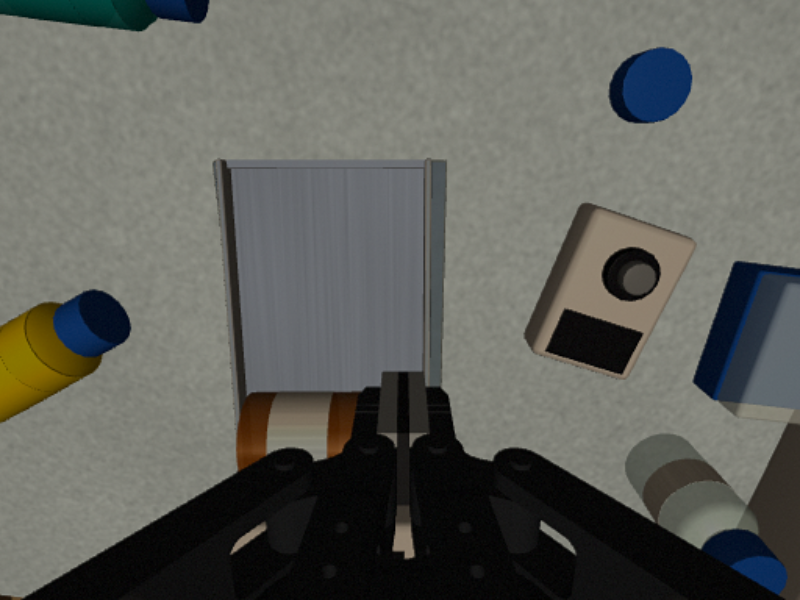

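The bottle lies in the seat, at rows 392–470, and the key at pixel (410,179) matches its predicted position. I'm moving over the key.

Call:
jog_arm(motion=[{"tx": -0.002,"ty": 0.038,"tz": 0,"yaw": 0,"gripper": 0.0},{"tx": -0.004,"ty": 0.076,"tz": -0.01,"yaw": 0,"gripper": 0.0},{"tx": -0.006,"ty": 0.112,"tz": -0.02,"yaw": 0,"gripper": 0.0},{"tx": -0.008,"ty": 0.148,"tz": -0.03,"yaw": 0,"gripper": 0.0},{"tx": -0.0105,"ty": 0.177,"tz": -0.05,"yaw": 0,"gripper": 0.0}])

```text
time: 11.3
tcp_pos: [0.4699, 0.303, 0.198]
ee_rot: [-0.086, 0.996, 0.0, 0.0]
contact_force: [1.6, 0.3, 1.0]
width: -0.0002
gripper_force: 0.0
```

Call:
jog_arm(motion=[{"tx": 0,"ty": 0,"tz": -0.035,"yaw": 0,"gripper": 0.0},{"tx": 0,"ty": 0,"tz": -0.07,"yaw": 0,"gripper": 0.0},{"tx": 0,"ty": 0,"tz": -0.1,"yaw": 0,"gripper": 0.0},{"tx": 0,"ty": 0,"tz": -0.13,"yaw": 0,"gripper": 0.0},{"tx": 0,"ty": 0,"tz": -0.14,"yaw": 0,"gripper": 0.0}])

```text
time: 11.72
tcp_pos: [0.4651, 0.2983, 0.0525]
ee_rot: [-0.086, 0.996, -0.002, -0.005]
contact_force: [-0.7, -1.1, -0.5]
width: 0.0001
gripper_force: 0.0
```

```bash
python3 - <<'E'
from fit import *
for n in("side","scene"):
  w=cam(n);o=manip.get_obs();x=np.array(o["tcp_pos"]);Q=R.from_quat(o["ee_rot"]).as_matrix()
  print(n,x.round(4),np.round(o["contact_force"],1))
  g=cv2.cvtColor(w["im"],cv2.COLOR_BGR2GRAY)
  print([(round(z*1000),int(g[int(round(v)),int(round(u))])) for z in np.arange(-.045,.03,.004) for u,v in proj(w,x+Q@np.array([0,0,z]))])
E
```

```text
side [0.465  0.2983 0.0527] [ 0.  -0.  -1.1]
[(-45, 44), (-41, 43), (-37, 40), (-33, 43), (-29, 44), (-25, 45), (-21, 113), (-17, 196), (-13, 169), (-9, 104), (-5, 110), (-1, 106), (3, 66), (7, 62), (11, 53), (15, 43), (19, 41), (23, 32), (27, 53)]
scene [0.4666 0.2992 0.0555] [ 0.2 -0.6 -0.4]
[(-45, 28), (-41, 26), (-37, 27), (-33, 29), (-29, 33), (-25, 35), (-21, 38), (-17, 46), (-13, 73), (-9, 96), (-5, 97), (-1, 97), (3, 89), (7, 70), (11, 54), (15, 36), (19, 32), (23, 34), (27, 34)]
```

Call:
jog_arm(motion=[{"tx": 0,"ty": 0,"tz": 0,"yaw": 0,"gripper": 0.0},{"tx": 0,"ty": 0,"tz": -0.003,"yaw": 0,"gripper": 0.0},{"tx": 0,"ty": 0,"tz": -0.006,"yaw": 0,"gripper": 0.0},{"tx": 0,"ty": 0,"tz": -0.009,"yaw": 0,"gripper": 0.0},{"tx": 0,"ty": 0,"tz": -0.012,"yaw": 0,"gripper": 0.0}])

```text
time: 12.23
tcp_pos: [0.4706, 0.302, 0.0478]
ee_rot: [-0.086, 0.996, 0.0, 0.001]
contact_force: [-0.4, -0.6, 0.0]
width: -0.0002
gripper_force: 0.0
```

Call:
jog_arm(motion=[{"tx": 0,"ty": 0,"tz": -0.002,"yaw": 0,"gripper": 0.0},{"tx": 0,"ty": 0.001,"tz": -0.004,"yaw": 0,"gripper": 0.0},{"tx": 0,"ty": 0.002,"tz": -0.006,"yaw": 0,"gripper": 0.0},{"tx": 0,"ty": 0.002,"tz": -0.008,"yaw": 0,"gripper": 0.0},{"tx": 0,"ty": 0.002,"tz": -0.008,"yaw": 0,"gripper": 0.0}])

```text
time: 12.65
tcp_pos: [0.4697, 0.3039, 0.0388]
ee_rot: [-0.087, 0.996, 0.0, -0.0]
contact_force: [-0.3, 0.8, 0.8]
width: -0.0003
gripper_force: 0.7
```

Call:
jog_arm(motion=[{"tx": 0,"ty": 0,"tz": -0.0015,"yaw": 0,"gripper": 0.0},{"tx": 0,"ty": 0,"tz": -0.003,"yaw": 0,"gripper": 0.0},{"tx": 0,"ty": 0,"tz": -0.0045,"yaw": 0,"gripper": 0.0},{"tx": 0,"ty": 0,"tz": -0.0055,"yaw": 0,"gripper": 0.0},{"tx": 0,"ty": 0,"tz": -0.0055,"yaw": 0,"gripper": 0.0}])

```text
time: 13.07
tcp_pos: [0.4698, 0.3039, 0.0337]
ee_rot: [-0.087, 0.996, 0.0, 0.0]
contact_force: [-1.2, 0.1, 3.4]
width: -0.0002
gripper_force: 1.9
```

Force is rising like a spring and is now 3.4 N. I'll go a little further, to bottom out.

Call:
jog_arm(motion=[{"tx": 0,"ty": 0,"tz": -0.001,"yaw": 0,"gripper": 0.0},{"tx": 0,"ty": 0,"tz": -0.002,"yaw": 0,"gripper": 0.0},{"tx": 0,"ty": 0,"tz": -0.003,"yaw": 0,"gripper": 0.0},{"tx": 0,"ty": 0,"tz": -0.003,"yaw": 0,"gripper": 0.0}])

```text
time: 13.4
tcp_pos: [0.4699, 0.3039, 0.0332]
ee_rot: [-0.087, 0.996, 0.0, 0.001]
contact_force: [-7.4, -1.9, 21.6]
width: 0.0003
gripper_force: 10.5
```

The key has bottomed out: 21 N with no further travel. I'm releasing it.

Call:
jog_arm(motion=[{"tx": 0,"ty": 0,"tz": 0.01,"yaw": 0,"gripper": 0.0},{"tx": 0,"ty": 0,"tz": 0.03,"yaw": 0,"gripper": 0.0},{"tx": 0,"ty": 0,"tz": 0.06,"yaw": 0,"gripper": 0.0},{"tx": 0,"ty": 0,"tz": 0.09,"yaw": 0,"gripper": 0.0},{"tx": 0,"ty": 0,"tz": 0.12,"yaw": 0,"gripper": 0.0}])

```text
time: 13.82
tcp_pos: [0.4693, 0.3029, 0.1512]
ee_rot: [-0.086, 0.996, -0.001, -0.001]
contact_force: [0.1, -0.5, -0.1]
width: -0.0002
gripper_force: 0.0
```

Call:
jog_arm(motion=[{"tx": 0,"ty": 0,"tz": 0,"yaw": 0,"gripper": 0.0},{"tx": 0,"ty": 0,"tz": 0,"yaw": 0,"gripper": 0.0},{"tx": 0,"ty": 0,"tz": 0,"yaw": 0,"gripper": 0.0}])

```text
time: 14.07
tcp_pos: [0.4695, 0.3032, 0.1498]
ee_rot: [-0.086, 0.996, -0.0, -0.0]
contact_force: [-0.2, -1.1, -0.9]
width: -0.0001
gripper_force: 0.0
```

```bash
python3 tr.py; python3 -c "
from cell import manip
print(manip.hand_in())"
```

```text
14.0667 [-121.2  235.6   92.9] [0.4695 0.3032 0.1498] [-0.2 -1.1 -0.9] 0.0
scene -1.0 0.28
side 1.0 0.41
the job is handed in; nothing more can be done
None
```

The bottle lies in the seat (both cameras put it within about 1 mm of home), the start key was pressed until it bottomed out and then released, and the job was handed in at about 14 s of the 54 s; the hand-in call gave no verdict.

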